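# Take the soldered board out of the reflow oven drawer

## Task

The soldering run is over: pull the oven's drawer gently out to its stop, then lift the pallet out (its two side rails are the place to grip) and hold it in the air, level and still, with its underside clearly higher than the top of the oven, so that I can look over the joints. The board only lies in the pallet and its solder is still soft: keep the pallet level all the way so that the board stays seated, do not touch the board, and leave the spool, the flux bottle and the paste jar where they stand. Finish while still holding the pallet up, with the drawer left out at its stop.

Things in the scene. Friction and masses are not known exactly. Their poses are not given: they have to be found in the camera images.
- oven: white bench-top reflow oven, fixed, 330 deep (x) x 320 wide (y) x 170 mm high. Origin: on the table in the plane of its front face, below the middle of the drawer; own -x points out of the front, the way the drawer comes out. Cabinet: y from -205 (keys and display from -205 to -115) to +115 mm, x from 0 to +330 mm, top 170 mm above the table. Includes the drawer
- oven_drawer (a joint): pull-out of the oven's drawer in m: 0 shut, 0.195 at its stop; starts 25 to 45 mm ajar, as left to cool. It slides straight along the oven's -x with about 3 N of friction and stays where it is left. Its grey front panel is 216 mm wide, 15 mm thick, and reaches from 37 to 155 mm above the table
- drawer_handle (a point): middle of the round steel bar handle on the drawer front (moves with the drawer, axes as the oven's): bar along y, 130 mm long, 11 mm thick, 138 mm above the table, its centre line 35 mm in front of the panel's face, on a post at each end; a finger fits between bar and panel from above
- drawer_tray (a point): point on the drawer's flat metal floor, near the middle of the part uncovered at full pull-out (moves with the drawer, axes as the oven's). The floor is 85 mm above the table, 200 mm wide (y), side walls 10 mm high; it reaches from the panel's back, 95 mm in front of this point (-x), to 120 mm behind it; at the stop the 195 mm next to the panel are open above
- pallet: black soldering pallet, 116 long (x) x 60 mm wide (y), flat on the drawer's floor, 0.15 to 0.35 kg. Origin: centre of its underside. An aluminium rail along each long side, 8 mm wide, 16 mm high from the underside, outer faces 60 mm apart: grip these, closing along the pallet's y. Between them a pocket 104 x 44 mm, floor 6 mm, end stops 12 mm above the underside
- board: green circuit board, 101 x 41 x 2 mm, with soldered parts up to 10 mm above its underside, lying loose in the pallet's pocket, about 40 g. Origin: centre of its underside, 6 mm above the pallet's underside; its x along the pallet's x
- spool: spool of solder with orange flanges, 56 mm across, 44 mm high, standing on the table beside the drawer's way. Origin: centre of its underside
- flux: green flux bottle, yellow label and red cap, 42 mm across, 110 mm high, standing on the table beside the drawer's way. Origin: centre of its underside
- paste: jar of solder paste with green lid, 58 mm across, 50 mm high, standing on the table beside the drawer's way. Origin: centre of its underside
Mind the look-alikes: they are no part of the job. Several things have the shape of the pallet; the one meant has the colours described above.

How it is judged (in metres and radians):
On the way, in this order (a step that is already met when the one before it is completed fails the run):
1. the drawer is pulled out to its stop, the pallet still lying in it (value of joint oven_drawer above 0.187 m and z of pallet in the frame of drawer_tray below 0.01 m), for 0.2 s.
2. the pallet is lifted off the drawer's floor by the fingers, level, the drawer still out (value of joint oven_drawer above 0.18 m and z of pallet in the frame of drawer_tray above 0.03 m and angle between pallet's own z axis and vertical below 0.2 rad and contact force between the fingers and pallet above 2 N), for 0.2 s.
At the end, for the whole second after the job is handed in: fingers hold the pallet, underside over 175 mm above the table, within 0.12 rad of level, under 20 mm/s and 0.15 rad/s, touching no other thing; board flat in its pocket; drawer within 15 mm of its stop; spool, bottle and jar within 20 mm of where they were (value of joint oven_drawer above 0.18 m and height (world z) of pallet above 0.175 m and angle between pallet's own z axis and vertical below 0.12 rad and linear speed of pallet below 0.02 m/s and angular speed of pallet below 0.15 rad/s and contact force between the fingers and pallet above 2 N and contact force between pallet and oven below 0.2 N and contact force between pallet and spool below 0.2 N and contact force between pallet and flux below 0.2 N and contact force between pallet and paste below 0.2 N and z of board in the frame of pallet between 0.003 and 0.0085 m and angle between the z axis of board and the z axis of pallet, either way round below 0.05 rad and distance of each of spool, flux, paste from where it was at the start of the episode below 0.02 m); the arm keeps its last pose, push and grip.
It fails at once if the drawer is yanked or slammed (faster than 0.35 m/s) (velocity of joint oven_drawer above 0.35 m/s or velocity of joint oven_drawer below -0.35 m/s).
It fails at once if the pallet is tipped more than 0.26 rad (15 degrees) (angle between pallet's own z axis and vertical above 0.26 rad).
It fails at once if the board comes out of its seat in the pallet (z of board in the frame of pallet above 0.012 m or angle between the z axis of board and the z axis of pallet, either way round above 0.15 rad).
It fails at once if the robot touches the board (contact force between any of the fingers, the arm and board above 0.5 N).
It fails at once if a bystander is pushed more than 20 mm or tipped over (distance of any of spool, flux, paste from where it was at the start of the episode above 0.02 m or angle between any of spool, flux, paste's own z axis and vertical above 0.5 rad).
It also fails if it takes over 48 s, if anything falls off the work surface, if the arm or the gripper's body presses on something with over 40 N, if the wrist force passes 120 N, or if a joint passes its speed limit or range.

## Robot

A 6-joint arm with a two-finger parallel gripper is mounted at the origin on the work surface. World frame = base frame: x ahead of the robot, y to its left, z up, the work surface at z = 0. Lengths are in mm, angles in rad, forces in N, time in s.
With the tool pointing down it reaches from about 400 to 925 mm from the base axis. Payload 12.5 kg.
Tool frame: the origin (TCP) lies between the finger pads; the fingertips stand 19 mm ahead of it and the grasp point (between the pads) is the TCP (env.nose_length is the distance from the TCP to the fingertips, in mm); z points along the fingers, y is the line along which they close (so a half turn about z gives the same grasp; the last joint's range is limited). The gripper opens to 95 mm and grips with 3 to 60 N. Pads are 20 mm wide; open, the fingers measure 119 mm over their backs; the gripper's body (75 mm by 180 mm) begins 59 mm behind the grasp point.
Start: joints at [1.194, 0.491, 1.559, -0, 1.092, -0.106], TCP at [167.171, 602.245, 233.661] pointing down, gripper open.
Joint ranges: [-3.1, 3.1], [-0.84, 2.19], [0.05, 2.79], [-1.13, 4.28], [0.06, 2.93], [-2.69, 2.69]. Speed limits (rad/s): [2.22, 2.22, 2.79, 3.14, 3.14, 3.14].

## Interface

Orientations are given as [roll, pitch, yaw] about the fixed x, y, z axes, in that order (R = Rz(yaw) Ry(pitch) Rx(roll)).
In Python, from cell import env gives the robot as it stands. The module is installed in compiled form; this text tells all that it offers.
- The arm moves only by the tool drive_tool, never from a script. Its argument "rows" is a list that holds one entry, the list of rows, each a list of 7 numbers: the shift along the tool's x, y, z scaled (see below), then the turn, a rotation vector about the tool's x, y, z scaled (see below), then the opening, from 0 (shut) to 1 (fully open). In form: [[[tx, ty, tz, ax, ay, az, jaw], ...]]. A call has 1 to 5 rows; each row shifts and turns the commanded pose from where the row before left it, along the tool's axes as they then stand; what a row does not reach is not made up. The controller multiplies each number of a shift by 250 mm and each number of a turn by 180 degrees. A row lasts 1/8 s, in which the tool goes at most 62.5 mm and 10.7 degrees, less where a joint would pass 70% of its speed; a pose out of reach is approached as far as the arm can. A call with a number of a shift or a turn outside -1 to 1 is refused whole. A call with a gripper value outside its range is refused whole. The fingers move at their own pace and stop on an object; the grip force is fixed at half the most. Time passes only in rows, so rows that do not move let the fingers close. It gives the time, the measured TCP pose, the force, the opening and the grip force at its end, in the units of the state.
- env.state(): the state, without advancing time (a new reading comes with each control period).
- env.read_camera(name): name is "scene" or "top"; returns a dict with "color" (400x640x3 uint8, blue, green, red), "camera_matrix" (3x3 intrinsics, pixels), "pose" (4x4, takes a point from camera to world coordinates). Camera axes: x right, y up, looking along -z (the intrinsics and any distortion apply to the point x, -y, -z); pixel columns grow to the right and rows downward; lengths in mm; the calibration is good to about 2 mm. A picture is of the moment at which its call begins. There is no depth.
- env.job_done(): hands the job in; it is judged then, once.
Trained networks look in a picture, given as the dict that the camera call returned (one of the last four; its "shot" number tells which), for a name from the list of things; names that differ only in an ending like _2 or _b are one class to them, and where a whole thing is asked for, a point or a joint stands for the part that bears it (a point fixed in the world has none). Each returns a list of dicts, best first, with "score" (0 to 1); they miss things now and then, are a little off and sometimes report something else, mostly with a low value. They report only what shows in the picture. A call takes as long as a camera call. They do not tell look-alikes from the thing itself.
- env.search_frame(name, picture): "at" ([x, y, z] in mm, in the coordinates of the camera as it stood for that picture, good to about 4 mm: the middle of the surface that is visible of it).
- env.place_of(name, picture): "at" ([x, y, z] in mm, in the coordinates of the camera as it stood for that picture, good to about 4 mm: a listed point, or the origin of a listed thing).
The state is a dict: "t": time; "joints": joint angles; "qvel": joint speeds; "tau": joint torques, N m; "eef_pos": TCP position; "tcp_rot": TCP orientation; "ft_force": force on the tool from outside, world axes, zero at the start; "moment": the same for the moment, N m; "opening": opening from 0.0 (shut) to 1.0 (fully open); "grip_force": force on a finger pad.
Only numpy, scipy, OpenCV 4.12 (cv2) and the standard library are available. Lean on these libraries where they do the work, as an engineer would, in place of code of your own. Each camera call takes 0.05 s, during which the arm holds its last target. There are 200 camera calls.

## Working session

There is one attempt and no reset: what is moved stays moved. The work goes in short steps, Python scripts to look and compute and a tool call to move; the robot and the scene stay as the last step left them, time stands still between calls to the robot, and variables do not carry over. Pictures are saved under pics/ and viewed, at most 10 in all, crops included, and the job is handed in when it is done.

Besides the shell and the picture viewer there is one more tool, called in YAML: its name, and indented under it one key for each argument. drive_tool: Moves the arm, as the interface text tells. Its arguments: {"type":"object","properties":{"rows":{"type":"array","items":{"type":"array","items":{"type":"array","items":{"type":"number","minimum":-1,"maximum":1}}}}},"required":["rows"]}

```bash
mkdir -p pics
cat > h.py <<'E'
import numpy as np, cv2
from cell import env
def w(p,at): 
    return (p["pose"]@np.r_[at,1])[:3]
def pix(p,X):
    c=np.linalg.inv(p["pose"])@np.r_[X,1]; u=p["camera_matrix"]@np.array([c[0],-c[1],-c[2]]); return u[:2]/u[2]
def ray(p,u,v,z):
    d=np.linalg.inv(p["camera_matrix"])@np.array([u,v,1.]); d=p["pose"][:3,:3]@np.array([d[0],-d[1],-d[2]])
    o=p["pose"][:3,3]; return o+d*(z-o[2])/d[2]
E
python3 - <<'E'
from h import *
ims=[]
for n in("scene","top"):
    p=env.read_camera(n); cv2.imwrite(f"pics/{n}0.png",p["color"]); print(n,p["pose"][:3,3].round())
    for k in("oven","drawer_handle","drawer_tray","pallet","board","spool","flux","paste"):
        print(k,[(round(r["score"],2),w(p,r["at"]).round().tolist(),pix(p,w(p,r["at"])).round().tolist()) for r in env.place_of(k,p)[:4]])
print(env.state())
E
```

```text
scene [349. 490. 746.]
oven [(0.97, [696.0, 61.0, -1.0], [280.0, 214.0]), (0.51, [638.0, -155.0, -2.0], [341.0, 166.0])]
drawer_handle [(0.96, [610.0, 49.0, 137.0], [312.0, 187.0])]
drawer_tray [(0.71, [534.0, 269.0, 3.0], [293.0, 317.0]), (0.52, [507.0, -210.0, 4.0], [393.0, 168.0])]
pallet [(0.7, [757.0, 371.0, 1.0], [175.0, 310.0]), (0.64, [754.0, 87.0, 84.0], [250.0, 191.0]), (0.59, [770.0, -246.0, -1.0], [314.0, 131.0])]
board [(0.49, [754.0, 87.0, 93.0], [249.0, 188.0])]
spool [(0.72, [535.0, 267.0, 1.0], [293.0, 316.0])]
flux [(0.92, [508.0, -206.0, 4.0], [392.0, 169.0])]
paste [(0.79, [634.0, -159.0, -1.0], [342.0, 165.0])]
top [ 480.   30. 1009.]
oven [(0.9, [704.0, 65.0, 2.0], [304.0, 164.0])]
drawer_handle [(0.78, [614.0, 50.0, 137.0], [308.0, 191.0])]
drawer_tray [(0.6, [611.0, 52.0, 139.0], [307.0, 192.0])]
pallet [(0.9, [765.0, 375.0, -1.0], [185.0, 141.0]), (0.64, [768.0, -241.0, -1.0], [421.0, 141.0])]
board []
spool [(0.74, [538.0, 269.0, -3.0], [223.0, 229.0])]
flux [(0.8, [510.0, -206.0, 2.0], [411.0, 240.0])]
paste [(0.84, [640.0, -156.0, -4.0], [389.0, 190.0])]
{'t': 0.9, 'joints': array([ 1.19437876e+00,  4.90888515e-01,  1.55891091e+00, -1.91486833e-05,
        1.09169756e+00, -1.05599385e-01]), 'qvel': array([ 0.00022775,  0.00078991,  0.00113946, -0.00039182,  0.00041715,
       -0.00142105]), 'tau': array([ 9.06795867e-05, -6.12444663e+01, -2.58440906e+01,  6.92896382e-02,
        4.45444998e-02, -3.04569255e-06]), 'eef_pos': array([167.18559745, 602.23478311, 233.66431898]), 'tcp_rot': array([3.1414993e+00, 2.6983360e-05, 2.8707833e+00]), 'ft_force': array([-0.33263232, -0.0844275 , -0.11114118]), 'moment': array([-0.00867126,  0.04871245,  0.03463766]), 'grip_force': 0.0, 'opening': 0.9982067298857682}
```

View pics/scene0.png

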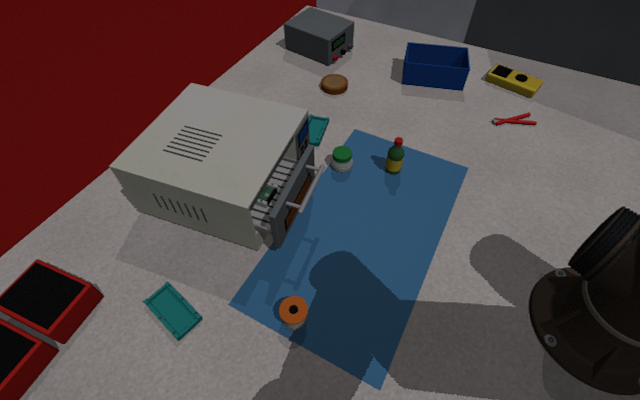

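View pics/top0.png

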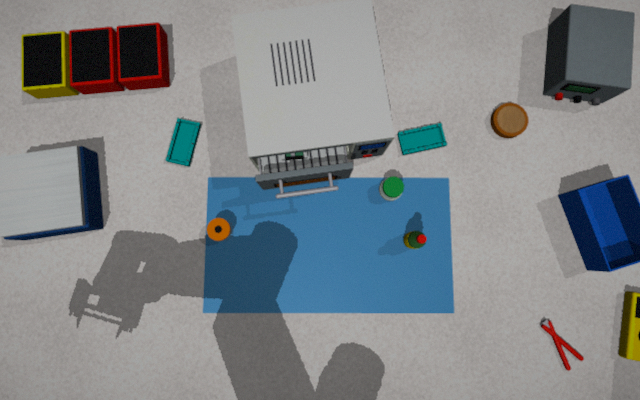

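The scene shows the drawer ajar (≈(295,195)), with the real pallet inside it (≈(250,190)). The teal things at scene (172,310) and (318,128), which are top (183,141) and (421,138), have the pallet's shape but the wrong colour. The spool is at top (218,229), the flux bottle at (416,239) and the paste jar at (392,187). Next I'll enlarge the handle and drawer.

Run:
```python
from h import *
p=env.read_camera("top"); c=p["color"]
s=env.read_camera("scene")["color"]
a=cv2.resize(c[140:205,240:360],None,fx=5,fy=5,interpolation=cv2.INTER_CUBIC)
b=cv2.resize(s[145:245,235:335],(325*1,325),interpolation=cv2.INTER_CUBIC)
b=cv2.resize(s[150:200,235:335],(600,270),interpolation=cv2.INTER_CUBIC)
cv2.imwrite("pics/crop.png",np.vstack([a,b]))
for u,v in((277,195),(338,188)): print(ray(p,u,v,138).round(1))
# roof edges
for u,v in((251,157),(392,136),(232,10),(375,0)): print(ray(p,u,v,170).round(1))
```

```text
[604.7 118.3 138. ]
[620.8 -16.6 138. ]
[682.6 172.3 170. ]
[ 730.4 -132.7  170. ]
[1022.5  223.5  170. ]
[1048.8 -100.7  170. ]
```

View pics/crop.png

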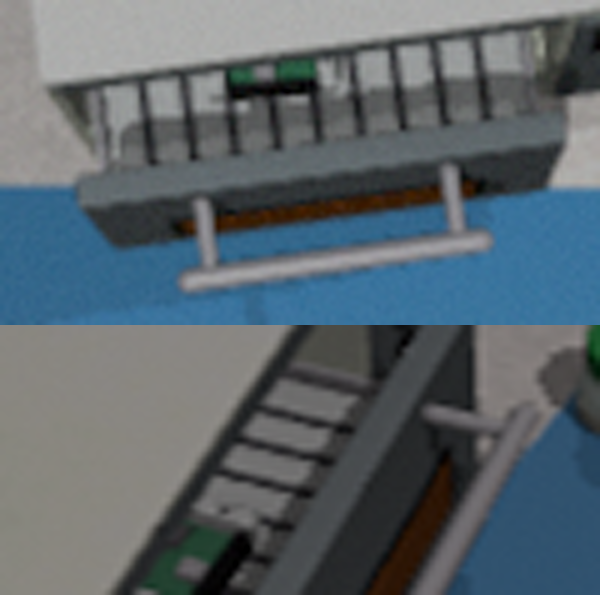

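The crop confirms it. The black pallet with the green board sits in the drawer at crop (270,85), and the handle bar runs from crop (185,283) to (487,239), so the oven's yaw is about 8.4° and the handle is near (612,50,138). I'll turn the tool first so it closes along the pull direction.

drive_tool:
  rows:
    - [[0,0,0,0,0,0.0525,0.3],[0,0,0,0,0,0.0525,0.3],[0,0,0,0,0,0.0525,0.3],[0,0,0,0,0,0.0525,0.3],[0,0,0,0,0,0.0525,0.3]]

```text
t: 1.62
eef_pos: [167.2, 602.2, 233.7]
tcp_rot: [3.142, -0.0, 2.041]
ft_force: [0.3, -0.1, -0.2]
opening: 0.532
grip_force: 0.0
```

drive_tool:
  rows:
    - [[0,0,0,0,0,0.0525,0.3],[0,0,0,0,0,0.0525,0.3],[0,0,0,0,0,0,0.3]]

```text
t: 2.0
eef_pos: [167.2, 602.2, 233.7]
tcp_rot: [3.142, -0.0, 1.717]
ft_force: [0.0, -0.6, -0.2]
opening: 0.306
grip_force: 0.0
```

```bash
cat >> h.py <<'E'
from scipy.spatial.transform import Rotation as Ro
def go(X,n=1):
    s=env.state(); R=Ro.from_euler("xyz",s["tcp_rot"]); d=R.inv().apply(np.array(X)-s["eef_pos"])
    print("pos",s["eef_pos"].round(1),"rot",np.degrees(s["tcp_rot"]).round(2),"j",s["joints"].round(2),"open",round(s["opening"],3),"F",s["ft_force"].round(1),"grip",round(s["grip_force"],1),"t",round(s["t"],2)); print("delta/250 per row",(d/250/n).round(4),"total mm",d.round(1))
E
python3 -c "
from h import *
go([612,50,225],14)"
```

```text
pos [167.2 602.2 233.7] rot [ 1.80e+02 -1.00e-02  9.84e+01] j [1.19 0.49 1.56 0.   1.09 1.05] open 0.306 F [ 0.  -0.6 -0.2] grip 0.0 t 2.0
delta/250 per row [-0.1746  0.1027  0.0025] total mm [-611.3  359.4    8.6]
```

drive_tool:
  rows:
    - [[-0.1746,0.1027,0.0025,0,0,0,0.3],[-0.1746,0.1027,0.0025,0,0,0,0.3],[-0.1746,0.1027,0.0025,0,0,0,0.3],[-0.1746,0.1027,0.0025,0,0,0,0.3],[-0.1746,0.1027,0.0025,0,0,0,0.3]]

```text
t: 2.62
eef_pos: [326.7, 403.6, 230.7]
tcp_rot: [3.141, -0.0, 1.721]
ft_force: [0.3, -0.1, 0.5]
opening: 0.297
grip_force: 0.0
```

drive_tool:
  rows:
    - [[-0.1746,0.1027,0.0025,0,0,0,0.3],[-0.1746,0.1027,0.0025,0,0,0,0.3],[-0.1746,0.1027,0.0025,0,0,0,0.3],[-0.1746,0.1027,0.0025,0,0,0,0.3],[-0.1746,0.1027,0.0025,0,0,0,0.3]]

```text
t: 3.25
eef_pos: [485.5, 206.1, 227.6]
tcp_rot: [3.141, -0.0, 1.721]
ft_force: [1.3, 1.0, 0.2]
opening: 0.302
grip_force: 0.0
```

drive_tool:
  rows:
    - [[-0.1746,0.1027,0.0025,0,0,0,0.3],[-0.1746,0.1027,0.0025,0,0,0,0.3],[-0.1746,0.1027,0.0025,0,0,0,0.3],[-0.1746,0.1027,0.0025,0,0,0,0.3],[0,0,0,0,0,0,0.3]]

```text
t: 3.88
eef_pos: [612.9, 47.0, 224.3]
tcp_rot: [3.141, 0.0, 1.717]
ft_force: [0.4, -0.2, 0.7]
opening: 0.301
grip_force: 0.0
```

Run:
```python
from h import *
p=env.read_camera("scene")
print([(r["score"],w(p,r["at"]).round(1)) for r in env.place_of("drawer_handle",p)])
go([612,50,140],4)
```

```text
[(0.72, array([608.4,  51.4, 137.8]))]
pos [611.2  49.5 224.6] rot [-1.7996e+02 -2.0000e-02  9.8440e+01] j [-0.03  0.48  1.6   0.    1.06 -0.17] open 0.301 F [-0.4  0.4 -0.9] grip 0.0 t 3.98
delta/250 per row [0.0004 0.0009 0.0846] total mm [ 0.4  0.9 84.6]
```

drive_tool:
  rows:
    - [[0,0,0.08,0,0,0,0.3],[0,0,0.08,0,0,0,0.3],[0,0,0.06,0,0,0,0.3],[0,0,0.04,0,0,0,0.3]]

```text
t: 4.47
eef_pos: [611.1, 50.4, 159.4]
tcp_rot: [-3.141, -0.0, 1.718]
ft_force: [-0.4, 0.9, 1.4]
opening: 0.3
grip_force: 0.0
```

drive_tool:
  rows:
    - [[0,0,0.03,0,0,0,0.3],[0,0,0.03,0,0,0,0.3],[0,0,0.015,0,0,0,0.3],[0,0,0,0,0,0,0.3]]

```text
t: 4.97
eef_pos: [611.4, 49.7, 141.0]
tcp_rot: [-3.141, -0.0, 1.716]
ft_force: [0.6, 0.2, 0.4]
opening: 0.304
grip_force: 0.0
```

drive_tool:
  rows:
    - [[0,0,0,0,0,0,0.15],[0,0,0,0,0,0,0.05],[0,0,0,0,0,0,0.0],[0,0,0,0,0,0,0.0]]

```text
t: 5.48
eef_pos: [611.5, 49.7, 141.4]
tcp_rot: [3.141, -0.0, 1.716]
ft_force: [-1.1, 0.1, 2.1]
opening: 0.104
grip_force: 30.0
```

Run:
```python
from h import *
p=env.read_camera("scene"); cv2.imwrite("pics/grip.png",cv2.resize(p["color"][100:260,150:410],None,fx=2.5,fy=2.5))
go([612,50,140],4)
```

```text
pos [611.5  49.7 141.3] rot [179.98  -0.    98.33] j [-0.03  0.58  1.68  0.    0.88 -0.17] open 0.102 F [-1.  -0.6  3.7] grip 30.0 t 5.53
delta/250 per row [0.0002 0.0006 0.0013] total mm [0.2 0.6 1.3]
```

View pics/grip.png

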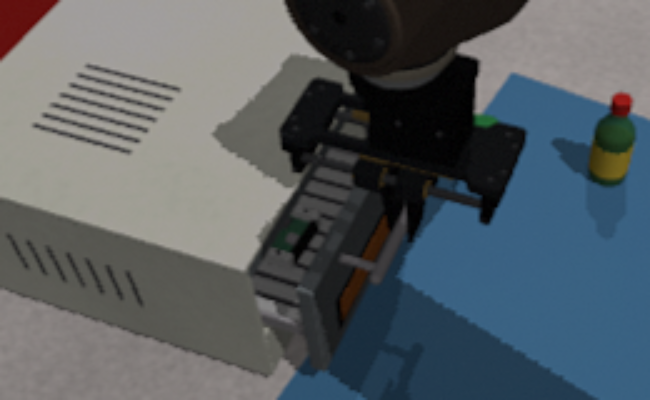

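The fingers hold the bar: opening is about 10 mm with 30 N, and the picture shows them around it at (395,205). Pulling gently.

drive_tool:
  rows:
    - [[0,-0.02,0,0,0,0,0],[0,-0.04,0,0,0,0,0],[0,-0.06,0,0,0,0,0],[0,-0.06,0,0,0,0,0],[0,-0.06,0,0,0,0,0]]

```text
t: 6.15
eef_pos: [551.1, 41.0, 141.3]
tcp_rot: [3.141, -0.0, 1.716]
ft_force: [2.6, 2.9, 3.3]
opening: 0.105
grip_force: 30.0
```

drive_tool:
  rows:
    - [[0,-0.06,0,0,0,0,0],[0,-0.06,0,0,0,0,0],[0,-0.06,0,0,0,0,0],[0,-0.06,0,0,0,0,0],[0,-0.04,0,0,0,0,0]]

```text
t: 6.78
eef_pos: [481.5, 31.0, 141.3]
tcp_rot: [-3.141, -0.0, 1.716]
ft_force: [2.5, 6.3, 5.3]
opening: 0.113
grip_force: 30.0
```

drive_tool:
  rows:
    - [[0,-0.02,0,0,0,0,0],[0,-0.02,0,0,0,0,0],[0,-0.012,0,0,0,0,0]]

```text
t: 7.15
eef_pos: [469.0, 29.2, 141.3]
tcp_rot: [-3.141, -0.001, 1.716]
ft_force: [1.4, 5.8, 5.3]
opening: 0.109
grip_force: 30.0
```

Run:
```python
from h import *
p=env.read_camera("scene")
for k in("oven","drawer_handle","pallet"):print(k,[(r["score"],w(p,r["at"]).round(1)) for r in env.place_of(k,p)])
go([611.5-158*.989,49.7-158*.146,141],1)
```

```text
oven [(0.84, array([696.2,  63.6,   1.9]))]
drawer_handle [(0.83, array([464. ,  28.8, 135. ]))]
pallet [(0.95, array([ 771.8, -243.8,    0.9])), (0.85, array([754.8, 372.6,  -0.8])), (0.65, array([612.8,  66.9,  83.3]))]
pos [468.7  29.2 141.3] rot [-1.7993e+02 -4.0000e-02  9.8330e+01] j [-0.08  0.41  2.03  0.    0.7  -0.22] open 0.106 F [-0.9  5.2  8.4] grip 30.0 t 7.35
delta/250 per row [-0.0022 -0.0547  0.0012] total mm [ -0.5 -13.7   0.3]
```

drive_tool:
  rows:
    - [[0.004,-0.015,0,0,0,0,0],[0,-0.015,0,0,0,0,0],[0,-0.01,0,0,0,0,0],[0,0,0,0,0,0,0]]

```text
t: 7.85
eef_pos: [459.3, 27.9, 141.3]
tcp_rot: [-3.141, 0.001, 1.716]
ft_force: [-0.1, -4.7, 7.1]
opening: 0.107
grip_force: 30.0
```

drive_tool:
  rows:
    - [[0,-0.01,0,0,0,0,0],[0,-0.01,0,0,0,0,0],[0,0,0,0,0,0,0]]

```text
t: 8.22
eef_pos: [455.9, 27.4, 141.3]
tcp_rot: [3.138, 0.001, 1.716]
ft_force: [8.7, -1.3, 0.1]
opening: 0.105
grip_force: 30.0
```

drive_tool:
  rows:
    - [[0,-0.01,0,0,0,0,0],[0,-0.01,0,0,0,0,0],[0,0,0,0,0,0,0]]

```text
t: 8.6
eef_pos: [455.7, 27.3, 141.5]
tcp_rot: [3.128, 0.001, 1.715]
ft_force: [34.5, 10.6, -22.0]
opening: 0.111
grip_force: 30.0
```

Force jumps to 34 N after 157 mm of travel: the drawer is at its stop. I'll ease off, release, rise, and look.

drive_tool:
  rows:
    - [[0,0.016,0,0,0,0,0],[0,0,0,0,0,0,0],[0,0,0,0,0,0,0.28],[0,0,0,0,0,0,0.28],[0,0,0,0,0,0,0.28]]

```text
t: 9.22
eef_pos: [453.1, 27.7, 140.8]
tcp_rot: [-3.14, -0.0, 1.716]
ft_force: [0.0, 1.2, -0.3]
opening: 0.275
grip_force: 0.0
```

drive_tool:
  rows:
    - [[0,0,-0.04,0,0,0,0.28],[0,0,-0.08,0,0,0,0.28],[0,0,-0.12,0,0,0,0.28],[0,0,-0.12,0,0,0,0.28],[0,0,-0.12,0,0,0,0.28]]

```text
t: 9.85
eef_pos: [453.6, 27.7, 262.8]
tcp_rot: [3.141, -0.0, 1.716]
ft_force: [0.7, -0.7, 0.6]
opening: 0.284
grip_force: 0.0
```

Run:
```python
from h import *
for n in("top","scene"):
    p=env.read_camera(n)
    for k in("oven","drawer_handle","drawer_tray","pallet","board"):print(n,k,[(round(r["score"],2),w(p,r["at"]).round(1)) for r in env.place_of(k,p)])
    X=[600,71,95]; u,v=pix(p,X).astype(int); print(u,v)
    a,b=(u-60,v-45); cv2.imwrite(f"pics/{n}2.png",cv2.resize(p["color"][b:b+90,a:a+120],(800,600),interpolation=cv2.INTER_CUBIC)); print(a,b)
go([600,71,200],1)
```

```text
top oven [(0.97, array([704.8,  67.1,   2.9])), (0.59, array([604.9,  69.8,  89. ]))]
top drawer_handle []
top drawer_tray [(0.82, array([599.6,  54.3,  84.2]))]
top pallet [(0.78, array([604.1,  70.7,  84.9])), (0.76, array([762.3, 377.6,  -1.9])), (0.63, array([599.1,  67.5,  87.3])), (0.55, array([ 770.4, -242.3,   -0.9]))]
top board [(0.86, array([599.7,  65.4,  85.9]))]
299 199
239 154
scene oven [(0.58, array([695.7,  62.1,   2.5]))]
scene drawer_handle [(0.66, array([ 635.3, -153.7,   -2.3]))]
scene drawer_tray [(0.76, array([598.9,  51.8,  83.8]))]
scene pallet [(0.89, array([757.9, 374.2,  -2.4])), (0.68, array([533.8, 266.2,   3.6])), (0.63, array([ 7.710e+02, -2.415e+02, -5.000e-01])), (0.6, array([597.9,  61.2,  83.1]))]
scene board [(0.67, array([595.6,  66.2,  91.5]))]
311 208
251 163
pos [453.9  27.6 260.7] rot [-1.7995e+02 -1.0000e-02  9.8330e+01] j [-0.08  0.22  1.92  0.    1.01 -0.23] open 0.28 F [-0.5  0.3 -0.2] grip 0.0 t 10.45
delta/250 per row [0.0868 0.6037 0.2424] total mm [ 21.7 150.9  60.6]
```

View pics/top2.png

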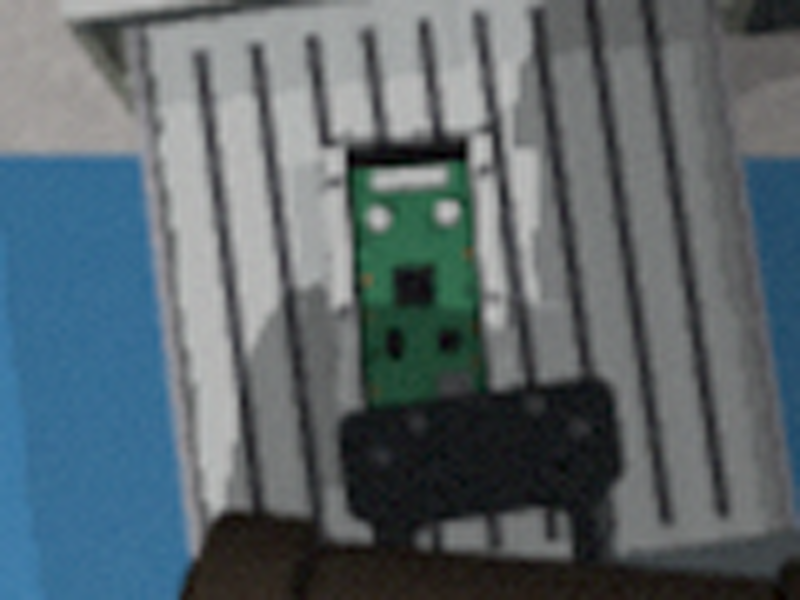

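View pics/scene2.png

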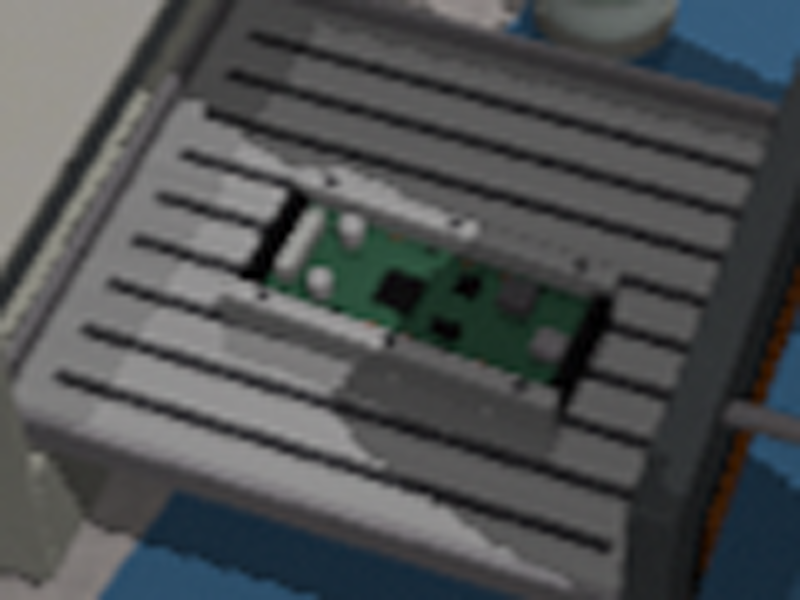

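Top crop: the black pallet with its light rails and green board lies from (345,145) to about (487,405), turned a little relative to the drawer slots. Scene crop: its end stops are at (275,235) and (588,350). I'll convert the edges to world coordinates.

Run:
```python
from h import *
t=env.read_camera("top"); s=env.read_camera("scene")
T=lambda u,v,z: ray(t,239+u*.15,154+v*.15,z)[:2]
S=lambda u,v,z: ray(s,251+u*.15,163+v*.15,z)[:2]
def ang(a,b): d=a-b; return np.degrees(np.arctan2(d[1],d[0])).round(1)
print("T board edges",ang(T(350,165,92),T(367,405,92)),ang(T(468,165,92),T(487,390,92)), "slots",ang(T(200,55,85),T(255,510,85)),ang(T(648,5,85),T(722,520,85)),ang(T(480,15,85),T(530,385,85)))
print("board rear mid",(T(350,165,92)+T(468,165,92))/2,"width",np.linalg.norm(T(350,165,92)-T(468,165,92)))
print("T pallet rear edge",(T(348,148,97)+T(466,140,97))/2)
c=[S(300,190,97),S(245,277,97),S(612,297,97),S(567,410,97)]
print("S corners",np.round(c,1),"len",np.linalg.norm(c[0]-c[2]),np.linalg.norm(c[1]-c[3]),"ang",ang(c[0],c[2]),ang(c[1],c[3]),"cen",np.mean(c,0))
print("S slots",ang(S(250,35,85),S(750,165,85)),ang(S(60,375,85),S(605,548,85)))
```

```text
T board edges 4.6 5.1 slots 7.8 7.8 7.8
board rear mid [649.85586384  68.99948604] width 41.392834952991954
T pallet rear edge [656.37701419  69.54102071]
S corners [[652.8  48.1]
 [649.9  88.4]
 [540.1  39. ]
 [533.   85.6]] len 113.04104214514417 116.898931935577 ang 4.6 1.4 cen [593.95340354  65.27893969]
S slots 8.9 7.8
```

drive_tool:
  rows:
    - [[0,0,0,0,0,0.052,1],[0,0,0,0,0,0.052,1],[0,0,0,0,0,0.052,1],[0,0,0,0,0,0.052,1],[0,0,0,0,0,0.052,1]]

```text
t: 11.18
eef_pos: [453.9, 27.6, 261.0]
tcp_rot: [-3.141, 0.0, 0.894]
ft_force: [-0.4, -1.8, 0.2]
opening: 0.746
grip_force: 0.0
```

drive_tool:
  rows:
    - [[0,0,0,0,0,0.052,1],[0,0,0,0,0,0.052,1],[0,0,0,0,0,0.052,1],[0,0,0,0,0,0.052,1],[0,0,0,0,0,0.052,1]]

```text
t: 11.8
eef_pos: [454.0, 27.6, 261.1]
tcp_rot: [-3.141, 0.0, 0.077]
ft_force: [-1.0, 0.1, 0.5]
opening: 1.0
grip_force: 0.0
```

drive_tool:
  rows:
    - [[0,0,0,0,0,0,1]]

```text
t: 11.92
eef_pos: [453.9, 27.6, 261.1]
tcp_rot: [-3.141, 0.0, 0.084]
ft_force: [-0.3, -0.6, -0.1]
opening: 0.999
grip_force: 0.0
```

Run:
```python
from h import *
p=env.read_camera("top")
for k in("pallet","board"):print(k,[(round(r["score"],2),w(p,r["at"]).round(1)) for r in env.place_of(k,p)])
p=env.read_camera("scene")
for k in("pallet","board"):print(k,[(round(r["score"],2),w(p,r["at"]).round(1)) for r in env.place_of(k,p)])
go([598,65,200],5)
```

```text
pallet [(0.74, array([ 769.5, -240. ,   -1.8])), (0.68, array([761.7, 374.9,  -1.5])), (0.64, array([604.8,  68.5,  86.2]))]
board [(0.72, array([596.9,  65.4,  88.8]))]
pallet [(0.89, array([599.5,  61.9,  82.1])), (0.7, array([7.592e+02, 3.756e+02, 6.000e-01])), (0.7, array([ 768.9, -244. ,    0.8])), (0.3, array([597.6,  65. ,  93.5]))]
board [(0.9, array([595.8,  67.4,  94.7]))]
pos [453.9  27.7 261.1] rot [-179.99   -0.      4.83] j [-0.08  0.22  1.92  0.    1.01  1.4 ] open 1.002 F [-0.4  0.6  0.2] grip 0.0 t 12.22
delta/250 per row [ 0.1174 -0.0201  0.0489] total mm [146.7 -25.1  61.1]
```

drive_tool:
  rows:
    - [[0.1178,-0.02,0.02,0,0,0,1],[0.1178,-0.02,0.05,0,0,0,1],[0.1178,-0.02,0.05,0,0,0,1],[0.1178,-0.02,0.05,0,0,0,1],[0.1178,-0.02,0.05,0,0,0,1]]

```text
t: 12.85
eef_pos: [599.6, 65.0, 205.5]
tcp_rot: [-3.141, 0.0, 0.084]
ft_force: [0.1, -0.2, 0.2]
opening: 1.0
grip_force: 0.0
```

drive_tool:
  rows:
    - [[0,0,0.08,0,0,0,1],[0,0,0.08,0,0,0,1],[0,0,0.06,0,0,0,1],[0,0,0,0,0,0,1]]

```text
t: 13.35
eef_pos: [598.3, 64.7, 150.3]
tcp_rot: [-3.141, 0.002, 0.083]
ft_force: [-0.2, 0.8, 0.0]
opening: 1.001
grip_force: 0.0
```

Run:
```python
from h import *
p=env.read_camera("scene"); cv2.imwrite("pics/pre.png",cv2.resize(p["color"][130:260,220:400],(800,578),interpolation=cv2.INTER_CUBIC))
go([598.5,65.3,107.5],3)
```

```text
pos [598.6  64.7 151.1] rot [-1.7999e+02  2.0000e-02  4.7500e+00] j [-0.    0.55  1.7   0.    0.89  1.49] open 0.999 F [-0.8 -0.7  1.1] grip 0.0 t 13.4
delta/250 per row [-0.0001 -0.0008  0.0582] total mm [-0.1 -0.6 43.6]
```

View pics/pre.png

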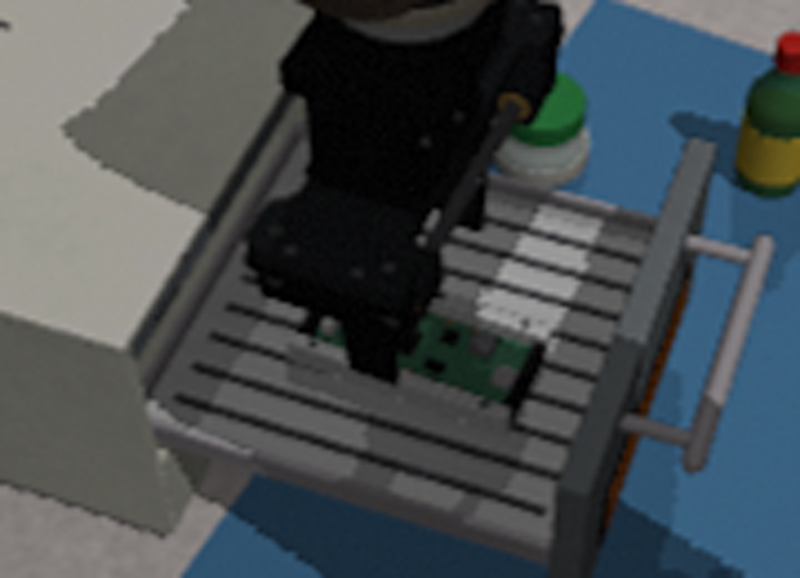

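The near finger (crop (375,370)) is in line with the left rail side, clear of the board, and the pallet's front end shows at (525,380). Descending.

drive_tool:
  rows:
    - [[0,-0.002,0.06,0,0,0,1],[0,0,0.05,0,0,0,1],[0,0,0.04,0,0,0,1],[0,0,0.024,0,0,0,1],[0,0,0,0,0,0,1]]

```text
t: 14.02
eef_pos: [598.5, 65.2, 107.2]
tcp_rot: [-3.141, 0.001, 0.083]
ft_force: [-0.0, -0.2, 0.1]
opening: 0.999
grip_force: 0.0
```

drive_tool:
  rows:
    - [[0,0,0,0,0,0,0.9],[0,0,0,0,0,0,0.8],[0,0,0,0,0,0,0.72],[0,0,0,0,0,0,0.68],[0,0,0,0,0,0,0.65]]

```text
t: 14.65
eef_pos: [598.6, 65.2, 107.7]
tcp_rot: [-3.142, -0.0, 0.083]
ft_force: [-0.4, -0.6, -0.1]
opening: 0.655
grip_force: 0.0
```

drive_tool:
  rows:
    - [[0,0,0,0,0,0,0.62],[0,0,0,0,0,0,0.58],[0,0,0,0,0,0,0.5],[0,0,0,0,0,0,0.4],[0,0,0,0,0,0,0.4]]

```text
t: 15.28
eef_pos: [598.6, 65.1, 107.6]
tcp_rot: [-3.142, -0.0, 0.083]
ft_force: [-0.2, -1.8, 0.6]
opening: 0.627
grip_force: 30.0
```

The grip is on the rails, with 59.6 mm between the pads at 30 N. I'll do a slow trial lift.

drive_tool:
  rows:
    - [[0,0,-0.01,0,0,0,0],[0,0,-0.015,0,0,0,0],[0,0,-0.02,0,0,0,0],[0,0,0,0,0,0,0]]

```text
t: 15.78
eef_pos: [598.7, 65.3, 119.4]
tcp_rot: [-3.142, -0.001, 0.083]
ft_force: [-0.6, -0.2, -3.2]
opening: 0.628
grip_force: 30.0
```

Run:
```python
from h import *
p=env.read_camera("scene"); cv2.imwrite("pics/lift.png",cv2.resize(p["color"][130:260,220:400],(800,578),interpolation=cv2.INTER_CUBIC))
go([598.5,65.3,225],3); print(env.state()["moment"])
```

```text
pos [598.6  65.3 119.1] rot [-1.7999e+02 -3.0000e-02  4.7400e+00] j [-0.    0.59  1.73  0.    0.82  1.49] open 0.624 F [-0.4 -0.2 -2.7] grip 30.0 t 15.82
delta/250 per row [-1.000e-04 -1.000e-04 -1.411e-01] total mm [-1.000e-01 -1.000e-01 -1.059e+02]
[-0.06931722  0.19030007 -0.00977297]
```

View pics/lift.png

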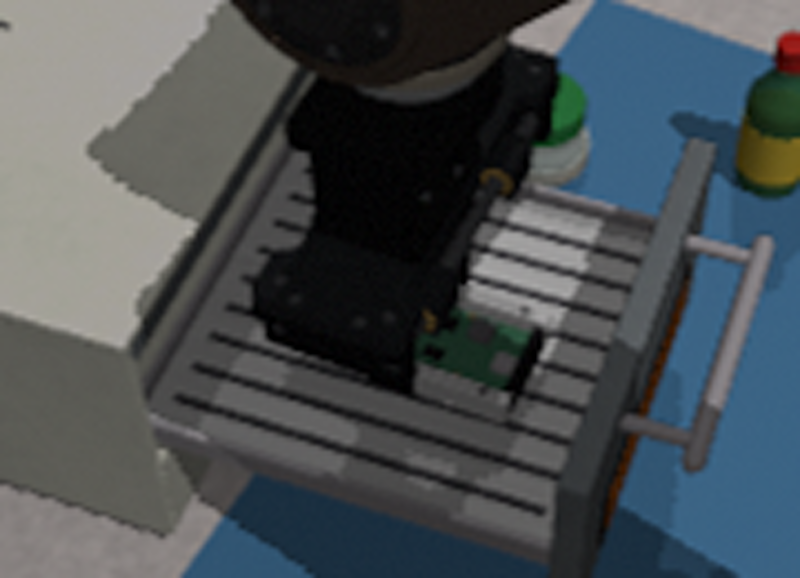

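The pallet has lifted with the board seated, looks level in the crop around (475,365), and about 3 N hangs on the wrist. Lifting on smoothly.

drive_tool:
  rows:
    - [[0,0,-0.015,0,0,0,0],[0,0,-0.025,0,0,0,0],[0,0,-0.04,0,0,0,0],[0,0,-0.045,0,0,0,0],[0,0,-0.045,0,0,0,0]]

```text
t: 16.45
eef_pos: [598.7, 65.2, 162.4]
tcp_rot: [-3.142, -0.001, 0.083]
ft_force: [0.5, -0.8, -3.6]
opening: 0.625
grip_force: 30.0
```

drive_tool:
  rows:
    - [[0,0,-0.045,0,0,0,0],[0,0,-0.045,0,0,0,0],[0,0,-0.045,0,0,0,0],[0,0,-0.045,0,0,0,0],[0,0,-0.045,0,0,0,0]]

```text
t: 17.08
eef_pos: [598.6, 65.2, 218.4]
tcp_rot: [-3.142, -0.0, 0.083]
ft_force: [0.3, 0.2, -2.1]
opening: 0.628
grip_force: 30.0
```

drive_tool:
  rows:
    - [[0,0,-0.04,0,0,0,0],[0,0,-0.03,0,0,0,0],[0,0,-0.02,0,0,0,0],[0,0,-0.01,0,0,0,0],[0,0,0,0,0,0,0]]

```text
t: 17.7
eef_pos: [598.5, 65.2, 242.5]
tcp_rot: [-3.141, 0.0, 0.083]
ft_force: [-0.1, -0.8, -2.7]
opening: 0.63
grip_force: 30.0
```

drive_tool:
  rows:
    - [[0,0,0,0,0,0,0],[0,0,0,0,0,0,0],[0,0,0,0,0,0,0],[0,0,0,0,0,0,0]]

```text
t: 18.2
eef_pos: [598.6, 65.2, 242.6]
tcp_rot: [-3.142, 0.0, 0.083]
ft_force: [-0.8, -0.1, -2.7]
opening: 0.628
grip_force: 30.0
```

Run:
```python
from h import *
p=env.read_camera("scene"); cv2.imwrite("pics/end.png",cv2.resize(p["color"][110:260,200:400],(800,600),interpolation=cv2.INTER_CUBIC))
for k in("drawer_tray","pallet","spool","flux","paste"):print(k,[(round(r["score"],2),w(p,r["at"]).round(1)) for r in env.place_of(k,p)])
go([598.5,65.3,245]); print(env.state()["moment"],abs(env.state()["qvel"]).max())
```

```text
drawer_tray [(0.68, array([600.3,  50.8,  85.2]))]
pallet [(0.73, array([598.4,  63.9, 219.2]))]
spool [(0.86, array([5.323e+02, 2.689e+02, 5.000e-01]))]
flux [(0.64, array([ 509.3, -207.7,    4.6]))]
paste [(0.65, array([ 633.8, -156.1,   -1.1]))]
pos [598.6  65.2 242.6] rot [-180.     -0.      4.74] j [-0.    0.45  1.61  0.    1.09  1.49] open 0.63 F [ 0.5  0.3 -1.9] grip 30.0 t 18.5
delta/250 per row [-0.0003 -0.0005 -0.0094] total mm [-0.1 -0.1 -2.4]
[-0.08321754  0.1364316   0.05358661] 0.00207405557563416
```

View pics/end.png

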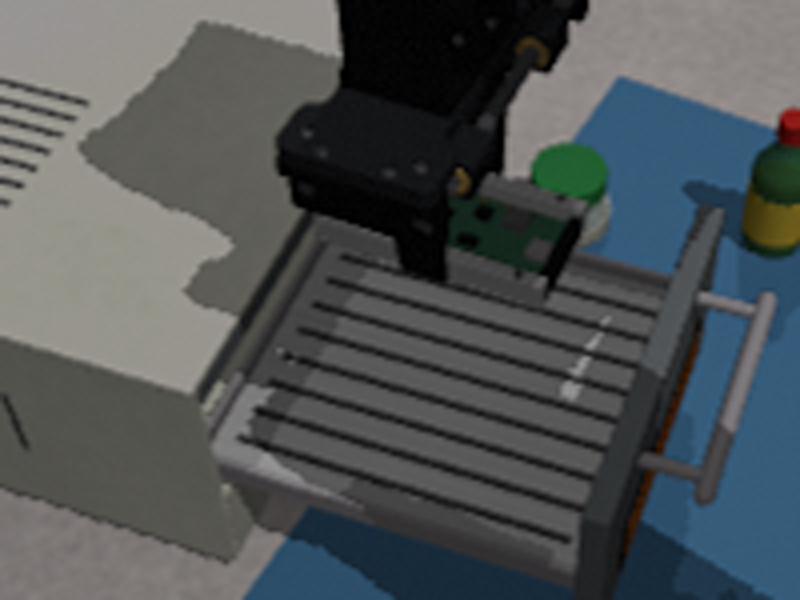

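The pallet hangs level about 220 mm above the table (crop (510,240)) with the board seated. The drawer is out at its stop, and the network puts all three bystanders where they stood. Handing in.

```bash
python3 -c "
from cell import env
print(env.job_done())"
```

```text
the job is handed in; nothing more can be done
None
```

I handed the job in with the drawer out at its stop and the pallet held level and still, its underside about 220 mm above the table. The board was still seated and the spool, bottle and jar stood where they were; the hand-in returned no verdict.

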